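# Press an eyepiece home on the sprung checking gauge and hold it for the reading

### The arm

A 7-joint arm with a two-finger parallel gripper is mounted at the origin on the work surface. World frame = base frame: x ahead of the robot, y to its left, z up, the work surface at z = 0. Lengths are in m, angles in rad, forces in N, time in s.
With the tool pointing down it reaches from about 0.35 to 0.775 m from the base axis. Payload 3.1 kg.
Tool frame: the origin (TCP) lies midway between the tips of the shut fingers; the grasp point (between the pads) lies 19 mm behind it (arm.tcp_to_grasp is the z of the grasp point in the tool frame, in m); z points along the fingers, y is the direction in which the jaws open and shut (so a half turn about z gives the same grasp; the last joint's range is limited). The gripper opens to 85 mm and grips with 20 to 120 N. Pads are 22 mm wide; open, the fingers measure 114 mm over their backs; the gripper's body (76 mm by 85 mm) begins 54 mm behind the grasp point. The pads swing forward as they close: fully open they stand 13 mm farther back than shut.
Start: joints at [-0.042, 0.311, 0.014, 1.512, -0.004, 1.319, -0.027], TCP at [0.55, 0, 0.231] pointing down, gripper open.
Joint ranges: [-2.7, 2.7], [-0.3, 1.91], [-1.27, 1.3], [0.12, 2.57], [-1.44, 4.58], [0.2, 2.03], [-3.05, 3.05]. Speed limits (rad/s): [2.79, 2.79, 3.14, 3.14, 3.14, 3.14, 3.14].

### API

Orientations are given as [roll, pitch, yaw] about the fixed x, y, z axes, in that order (R = Rz(yaw) Ry(pitch) Rx(roll)).
In Python, from bench import arm gives the robot as it stands.
- The arm moves only by the shell command python3 -m pendant 'ROWS' [OPENING] [FORCE]. ROWS is JSON, one flat list of numbers, 6 for each row, row after row: the shift along the tool's x, y, z in cm, then the turn, a rotation vector about the tool's x, y, z in rad. In form: [dx, dy, dz, wx, wy, wz, dx, dy, dz, wx, wy, wz, ...]. A call has 1 to 12 rows; each row shifts and turns the commanded pose from where the row before left it, along the tool's axes as they then stand; what a row does not reach is not made up. A row lasts 1/12 s, in which the tool goes at most 41.7 mm and 7.16 degrees, less where a joint would pass 70% of its speed; a pose out of reach is approached as far as the arm can. A call is refused whole if a number of a shift passes 4.17 or a number of a turn 0.125, either way. A call with a gripper value outside its range is refused whole. OPENING is the closure in counts, from 0 (fully open) to 255 (shut), set as the call begins (- or left out, the last holds). The fingers move at their own pace and stop on an object; FORCE is the grip in N (left out, the last holds). Time passes only in rows, so rows that do not move let the fingers close. It gives the time, the measured TCP pose, the force and the opening at its end, in the units of the state.
- arm.sense(): the state, without advancing time (a new reading comes with each control period).
- arm.camera(name): name is "scene" or "side" or "wrist"; returns a dict with "image" (400x640x3 uint8, red, green, blue), "mtx" (3x3 intrinsics, pixels), "R" (3x3) and "t" (3): a world point X has camera coordinates R X + t; the wrist camera has in their place "tool_from_camera" (4x4, takes a point from camera to tool coordinates, whose origin is the TCP and whose axes are the flange's). Camera axes: x right, y down, z forward; pixel columns grow to the right and rows downward; lengths in m; the calibration is good to about 2 mm. The wrist camera is an equidistant fisheye: a pixel r from the principal point sees the ray r / f radians off the axis. A picture is of the moment at which its call begins: read the wrist's pose just before it. There is no depth.
- arm.close_job(): hands the job in, once; it reports no verdict.
The state is a dict: "time": time; "joint_pos": joint angles; "qvel": joint speeds; "tau": joint torques, N m; "eef_pos": TCP position; "eef_rot": TCP orientation; "wrist_force": force on the tool from outside, world axes, zero at the start; "torque": the same for the moment, N m; "opening": finger opening in m.
Only numpy, scipy, OpenCV 4.12 (cv2) and the standard library are available. Lean on these libraries where they do the work, as an engineer would, in place of code of your own. Each camera call takes 0.05 s, during which the arm holds its last target.

### The job

Take the blue-ringed microscope eyepiece out of the rack and stand it barrel-down in the bore of the checking gauge, then push it gently down against the sprung plunger until its shoulder is fully home on the aluminium stop collar. Keep it pressed there, upright and still, so that a colleague can read the pointer: the program finishes while the gripper is still holding the eyepiece down. Do not ram it into the collar, and leave the other eyepieces and the things on the bench where they are.

Things in the scene. Friction and masses are not known exactly. Their poses are not given: they have to be found in the camera images.
- eyepiece_blue: the eyepiece to be checked: steel barrel 29 mm in diameter and 28 mm long below (its foot is chamfered 2 mm), black head 44 mm in diameter and 34 mm tall above, 62 mm in all, about 90 to 145 g; a blue band round the head and a blue ring on its top. Origin: centre of the barrel's lower end; z up. The shoulder (flat underside of the head) lies 28 mm above the origin. It stands in any one of the rack's three pockets
- blue_head (a point): centre of the blue-ringed eyepiece's head, half-way up the head: 45 mm above the barrel's lower end, 17 mm above the shoulder. Good place to grasp (44 mm wide, round)
- rack: fixed grey plate 85 x 255 x 20 mm with three round pockets 34 mm in diameter and 12 mm deep, in a row along its y axis at y = -80, 0 and +80 mm; origin: centre of the underside. An eyepiece in a pocket has the underside of its head 16 mm above the plate's top, so that the fingers can close along the rack's x axis with free space on both sides
- gauge: fixed checking gauge: grey base plate (90 mm along x, from +50 to -120 mm along its y, 14 mm thick), an upright steel sleeve 40 mm in diameter whose axis is the gauge's z axis, top 45 mm above the bench, and a white scale post (50 x 12 mm, top 88 mm above the bench) centred 100 mm from the bore axis on the gauge's -y side; a thin red pointer moves with the plunger (look only). Origin: on the bore axis, at bench height
- collar: knurled aluminium stop collar round the top of the sleeve: the hard stop. Tube 42 mm outside, 33 mm bore, 26 mm tall; origin: centre of its underside; z up. It is set at a different height from time to time, its top 56 to 68 mm above the bench, and does not move when pushed. The eyepiece is home when its shoulder bears on the top of this collar
- collar_top (a point): centre of the mouth of the bore, level with the top of the stop collar
- plunger (a joint): downward travel of the brass sprung plunger in the bore, in m: 0 at rest (its flat 20 mm top is then 50 mm above the bench), range 28 mm. Spring: 4 N at the start plus 0.3 N per mm; with the eyepiece home it has gone down 10 to 22 mm and pushes up with 7 to 10.6 N. It lifts the eyepiece off the collar if it is let go. After the eyepiece meets the collar, the force rises steeply
- yellow_head (a point): centre of the head of the yellow-ringed eyepiece in the rack (same shape); leave it
- red_head (a point): centre of the head of the red-ringed eyepiece in the rack (same shape); leave it
- stain: amber bottle, 48 mm in diameter, 110 mm tall; origin: centre of underside; leave it
- oil: red jar with white lid, 52 mm in diameter, 55 mm tall; origin: centre of underside; leave it
- slidebox: closed blue and white slide box 85 x 160 x 37 mm; origin: centre of underside; leave it
- beaker: glass beaker 64 mm in diameter, 80 mm tall; origin: centre of underside; leave it
- brush: lens brush 150 mm long lying on the bench; leave it

How it is judged:
On the way, in this order (a step that is already met when the one before it is completed fails the run):
1. the gripper lifts the blue-ringed eyepiece clear of the rack (height (world z) of blue_head above 0.075 m and contact force between the fingers and eyepiece_blue above 1 N and contact force between eyepiece_blue and rack below 0.05 N), for 0.1 s.
2. its barrel is upright in the gauge's bore and has begun to press the plunger down (value of joint plunger above 0.002 m and horizontal distance between eyepiece_blue and collar_top below 0.004 m and z of eyepiece_blue in the frame of collar_top below -0.003 m and contact force between eyepiece_blue and gauge above 1 N), for 0.05 s.
At the end, for the whole second after the job is handed in: The gripper still holds the blue-ringed eyepiece barrel-down in the bore (within 4 mm of its axis, upright within 0.06 rad), its shoulder home within 1.5 mm and bearing on the stop collar with 1.5 to 30 N, still (under 10 mm/s), for the last second; other things within 30 mm of their start (contact force between eyepiece_blue and collar between 1.5 and 30 N and z of eyepiece_blue in the frame of collar_top below -0.0265 m and horizontal distance between eyepiece_blue and collar_top below 0.004 m and angle between the z axis of eyepiece_blue and the z axis of collar, either way round below 0.06 rad and angle between eyepiece_blue's own z axis and vertical below 0.06 rad and value of joint plunger above 0.008 m and contact force between the fingers and eyepiece_blue above 1 N and linear speed of eyepiece_blue below 0.01 m/s and distance of each of yellow_head, red_head, stain, oil, slidebox, beaker, brush from where it was at the start of the episode below 0.03 m); the arm keeps its last pose, push and grip.
It fails at once if the eyepiece is rammed into the collar (over 45 N) (contact force between eyepiece_blue and collar above 45 N).
It fails at once if another eyepiece is disturbed (moved over 30 mm) (distance of any of yellow_head, red_head from where it was at the start of the episode above 0.03 m).
It fails at once if something else on the bench is disturbed (moved over 30 mm) (distance of any of stain, oil, slidebox, beaker, brush from where it was at the start of the episode above 0.03 m).
It also fails if it takes over 45 s, if anything falls off the work surface, if the arm or the gripper's body presses on something with over 40 N, if the wrist force passes 120 N, or if a joint passes its speed limit or range.

## Working session

There is one attempt and no reset: what is moved stays moved. The work goes in short steps, Python scripts to look and compute and a shell command to move; the robot and the scene stay as the last step left them, time stands still between calls to the robot, and variables do not carry over. Pictures are saved under pics/ and viewed, and the job is handed in when it is done.

```bash
mkdir -p pics; ls; python3 - <<'E'
from bench import arm
import cv2
print(arm.sense())
print(arm.tcp_to_grasp)
for n in ["scene","side","wrist"]:
    c=arm.camera(n)
    cv2.imwrite(f"pics/{n}0.png",c["image"][:,:,::-1])
    print(n,{k:v for k,v in c.items() if k!="image"})
E
```

```text
pics
{'time': 0.0, 'joint_pos': array([-0.04172408,  0.31174023,  0.01399946,  1.51307723, -0.00439341,
        1.31919977, -0.02719723]), 'qvel': array([-0.00051451,  0.00015931, -0.00125008,  0.00022651,  0.00080983,
       -0.00019574,  0.0011605 ]), 'tau': array([-8.45983850e-04, -3.79911804e+01,  1.45537080e-01, -2.30588043e+01,
        1.22032766e-02,  1.37352623e-02,  4.05736500e-06]), 'eef_pos': array([5.49260388e-01, 1.83988199e-05, 2.30204966e-01]), 'eef_rot': array([-3.13920109e+00,  1.06335943e-04,  1.57089454e+00]), 'wrist_force': array([ 0.5687986 ,  0.67515644, -0.33021044]), 'torque': array([ 0.02186004, -0.03326673, -0.01228748]), 'opening': 0.08553783593228255}
-0.0187
scene {'mtx': array([[445.95535352,   0.        , 321.49907287],
       [  0.        , 445.95535352, 200.03851575],
       [  0.        ,   0.        ,   1.        ]]), 'R': array([[ 0.5269079 ,  0.84992081,  0.00163575],
       [ 0.55491332, -0.34255914, -0.75810582],
       [-0.64376958,  0.40035965, -0.6521295 ]]), 't': array([-0.35961606, -0.23046767,  1.50341201])}
side {'mtx': array([[507.518485
[... 171 characters left out ...]
07 , -0.0047701 ],
       [-0.03962828, -0.71429447, -0.69872241],
       [ 0.03204641,  0.69800343, -0.71537699]]), 't': array([-0.54588426,  0.11001312,  1.14217666])}
wrist {'mtx': array([[309.70691629,   0.        , 319.45946492],
       [  0.        , 309.70691629, 199.71091454],
       [  0.        ,   0.        ,   1.        ]]), 'tool_from_camera': array([[-1.47326534e-03, -9.54144099e-01, -2.99344063e-01,
         7.64354141e-02],
       [ 9.99998816e-01, -1.53906097e-03, -1.59604186e-05,
         1.26296056e-04],
       [-4.45480224e-04, -2.99343732e-01,  9.54145236e-01,
        -1.43236535e-01],
       [ 0.00000000e+00,  0.00000000e+00,  0.00000000e+00,
         1.00000000e+00]])}
```

View pics/scene0.png

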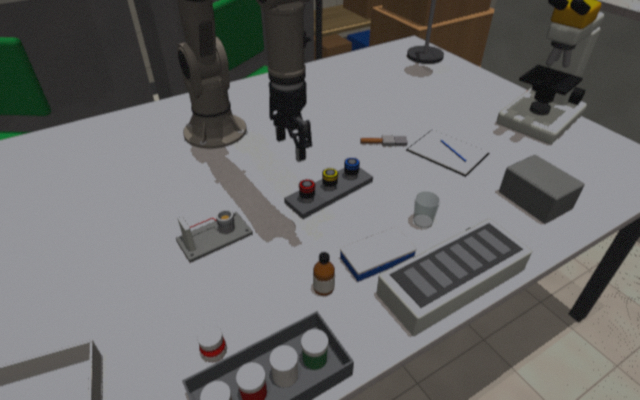

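View pics/side0.png

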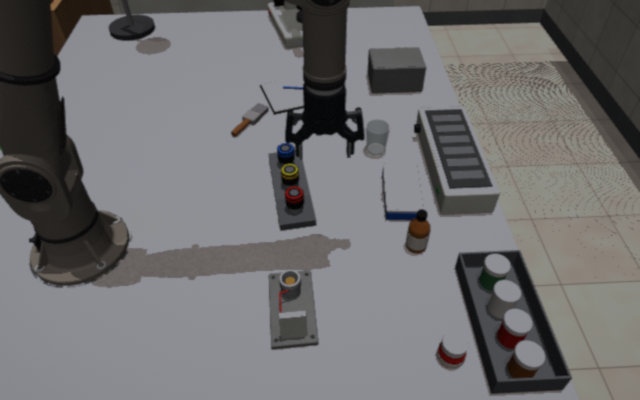

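View pics/wrist0.png

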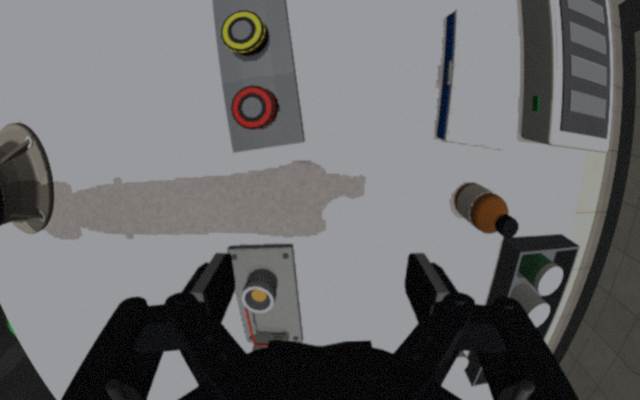

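The scene camera shows the rack eyepieces as red (307,186), yellow (330,174) and blue (352,164). In the side view blue is at (286,151) and the gauge bore at (290,280). In the wrist view the bore is at (258,297). Next I'll zoom in and triangulate.

```bash
cat > h.py <<'E'
import numpy as np, cv2
from scipy.spatial.transform import Rotation as Ro
from bench import arm
def ray(c,p,st=None):
    K=c["mtx"]
    x=(p[0]-K[0,2])/K[0,0]; y=(p[1]-K[1,2])/K[1,1]
    if "R" in c:
        d=c["R"].T@np.array([x,y,1.]); o=-c["R"].T@c["t"]
    else:
        r=np.hypot(x,y); dc=np.array([np.sin(r)*x/r,np.sin(r)*y/r,np.cos(r)])
        T=c["tool_from_camera"]; R=Ro.from_euler("xyz",st["eef_rot"]).as_matrix()
        d=R@T[:3,:3]@dc; o=np.array(st["eef_pos"])+R@T[:3,3]
    return o,d/np.linalg.norm(d)
def plane(c,p,z,st=None):
    o,d=ray(c,p,st); return o+d*(z-o[2])/d[2]
def tri(rays):
    A=0;b=0
    for o,d in rays:
        P=np.eye(3)-np.outer(d,d); A=A+P; b=b+P@o
    X=np.linalg.solve(A,b)
    return X,[np.linalg.norm((np.eye(3)-np.outer(d,d))@(X-o)) for o,d in rays]
def crop(im,x,y,w,h,s,name):
    cv2.imwrite("pics/"+name,cv2.resize(im[y:y+h,x:x+w,::-1],None,fx=s,fy=s,interpolation=cv2.INTER_CUBIC))
E
python3 - <<'E'
from h import *
a=arm.camera("scene")["image"]; b=arm.camera("side")["image"]; w=arm.camera("wrist")["image"]
A=np.hstack([cv2.resize(a[140:215,280:380],(400,300),interpolation=2),cv2.resize(b[135:210,250:350],(400,300),interpolation=2)])
B=np.hstack([cv2.resize(a[190:265,170:270],(400,300),interpolation=2),cv2.resize(b[260:335,250:350],(400,300),interpolation=2)])
crop(np.vstack([A,B]),0,0,800,600,1,"zoom1.png")
crop(w,200,235,120,120,5,"zoomw.png")
E
```

```text
(no output)
```

View pics/zoom1.png

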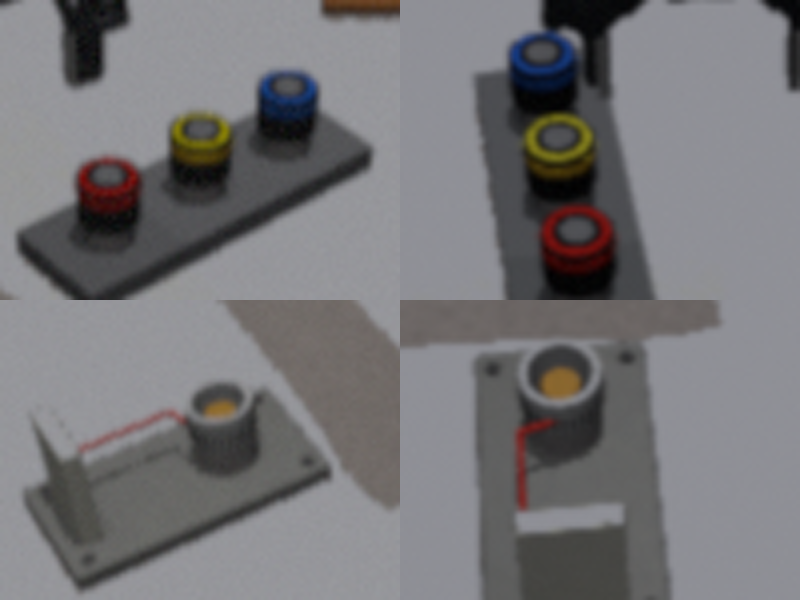

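View pics/zoomw.png

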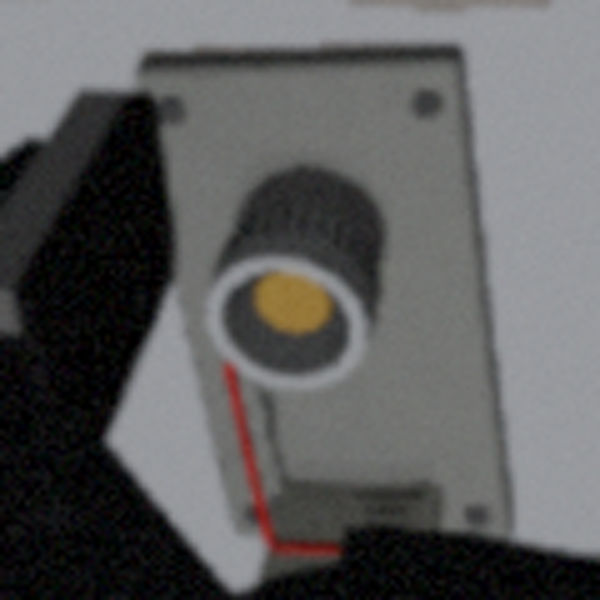

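```bash
python3 - <<'E'
from h import *
st=arm.sense()
s,d,w=[arm.camera(n) for n in ("scene","side","wrist")]
pts={"blue":((352.2,161.8),(285.5,147.75),None),"yellow":((330.5,172.5),(289.75,169.25),(243,31)),"red":((307.25,183.5),(294.25,192.75),(253,106)),"bore":((225.5,225),(290.25,278.75),(257.4,299.4))}
for n,(a,b,c) in pts.items():
    print(n,tri([ray(s,a),ray(d,b)]), "plane.07",plane(s,a,.07),plane(d,b,.07), plane(w,c,.07,st) if c else "")
    if n=="bore": print(tri([ray(s,a),ray(d,b),ray(w,c,st)]),tri([ray(d,b),ray(w,c,st)]))
# gauge ellipse
hs=cv2.cvtColor(w["image"],cv2.COLOR_RGB2HSV)
g=cv2.cvtColor(w["image"],cv2.COLOR_RGB2GRAY)
m=np.zeros_like(g); m[282:316,238:276]=(g[282:316,238:276]>130)*255
ys,xs=np.nonzero(m); print(len(xs)); print(cv2.fitEllipse(np.c_[xs,ys].astype(np.float32)))
crop(cv2.cvtColor(m,8),230,275,60,50,8,"m.png")
E
```

```text
blue (array([0.4637903 , 0.23658513, 0.06930395]), [np.float64(0.0009509343853323624), np.float64(0.0009509343853323151)]) plane.07 [0.46356415 0.23719338 0.07      ] [0.46407686 0.23430709 0.07      ] 
yellow (array([0.47389166, 0.1572961 , 0.0690456 ]), [np.float64(0.0015303796792900855), np.float64(0.0015303796792900514)]) plane.07 [0.47337182 0.15840319 0.07      ] [0.474339   0.15403942 0.07      ] [0.47496213 0.15467314 0.07      ]
red (array([0.48358209, 0.07763558, 0.06966495]), [np.float64(0.0024052377434046635), np.float64(0.002405237743404622)]) plane.07 [0.48154774 0.08009309 0.07      ] [0.48424197 0.07400547 0.07      ] [0.48466303 0.07751452 0.07      ]
bore (array([ 0.4749707 , -0.14891497,  0.03744122]), [np.float64(0.007562183383850786), np.float64(0.007562183383850763)]) plane.07 [ 0.51585794 -0.16518079  0.07      ] [ 0.47385976 -0.16326011  0.07      ] [ 0.47448433 -0.1453273   0.07      ]
(array([ 0.47518327, -0.15493338,  0.04671176]), [np.float64(0.01136684199527865), np.float64(0.007058133385123855), np.float64(0.008109358865211542)]) (array([ 0.47236747, -0.15431689,  0.05771188]), [np.float64(0.00091972308993649), np.float64(0.0009197230899365531)])
213
((255.19337463378906, 300.4468994140625), (25.449987411499023, 33.95616912841797), 74.56816864013672)
```

View pics/m.png

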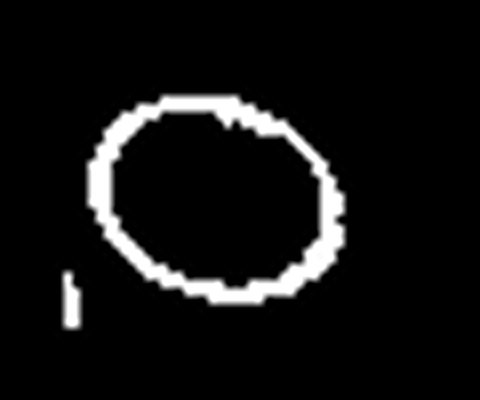

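```bash
python3 -m pendant '[2.36,-0.86,0,0,0,0, 2.36,-0.86,0,0,0,0, 2.36,-0.86,0,0,0,0, 2.36,-0.86,0,0,0,0, 2.36,-0.86,0,0,0,0, 2.36,-0.86,0,0,0,0, 2.36,-0.86,0,0,0,0, 2.36,-0.86,0,0,0,0, 2.36,-0.86,0,0,0,0, 2.36,-0.86,0,0,0,0, 0,0,0,0,0,-0.062, 0,0,0,0,0,-0.062]' 0 40; python3 -m pendant '[0,0,0,0,0,0,0,0,0,0,0,0]'
python3 - <<'E'
from h import *
st=arm.sense(); w=arm.camera("wrist"); print(st["eef_pos"],st["eef_rot"],st["wrist_force"])
crop(w["image"],0,0,640,400,1,"w1.png")
d=arm.camera("side"); s=arm.camera("scene")
p=tri([ray(s,(225.5,215.25)),ray(d,(290.25,278.75))]); print("bore",p)
im=w["image"].astype(int)
m=((im[...,2]>im[...,0]*1.5)&(im[...,2]>60)).astype(np.uint8)
n,l,S,C=cv2.connectedComponentsWithStats(m)
for i in range(1,n):
    if S[i,4]>50: print(S[i],C[i])
E
```

```text
time: 1.45
eef_pos: [0.4627, 0.2386, 0.2314]
eef_rot: [-3.141, -0.001, 1.703]
wrist_force: [0.0, -0.4, 0.4]
opening: 0.0852
time: 1.62
eef_pos: [0.4641, 0.2358, 0.2313]
eef_rot: [3.141, 0.0, 1.693]
wrist_force: [0.1, -0.1, -0.5]
opening: 0.0853
[0.46409336 0.23583113 0.23131579] [3.14147951e+00 1.56651289e-04 1.69304496e+00] [ 0.13580458 -0.13050864 -0.4719276 ]
bore (array([ 0.47230156, -0.15065465,  0.05695455]), [np.float64(0.0028598177678485575), np.float64(0.002859817767848611)])
[299 161  41  41 644] [319.19099379 180.42857143]
[478 220  27  44  99] [488.21212121 238.24242424]
```

View pics/w1.png

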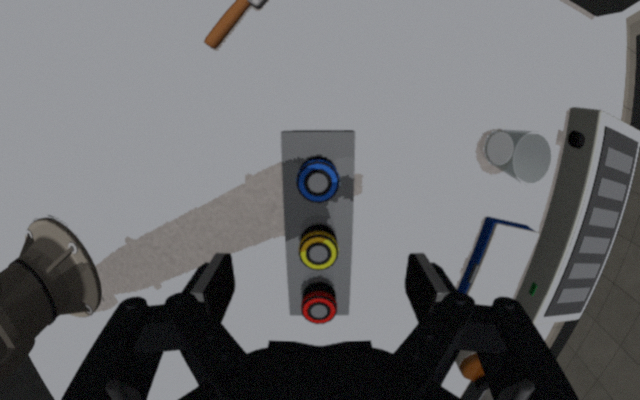

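The wrist view shows blue at (319,180), yellow (319,250) and red (319,307). The rack is square to the jaws. I'll work out the offset from the wrist ray.

```bash
python3 - <<'E'
from h import *
st=arm.sense(); w=arm.camera("wrist"); crop(w["image"],270,150,100,100,6,"w2.png")
for p in [(319,181.5),(319,249.5),(319,306.5)]: print(plane(w,p,.07,st))
E
```

```text
[0.46388996 0.23569816 0.07      ]
[0.47305794 0.15974895 0.07      ]
[0.48242352 0.08204622 0.07      ]
```

View pics/w2.png

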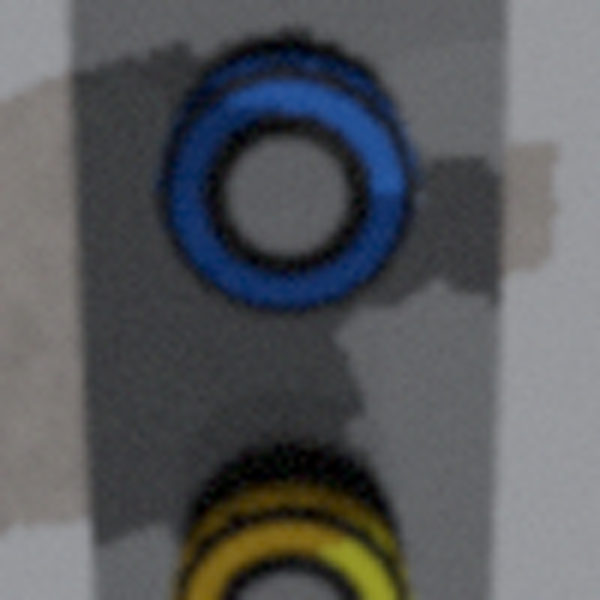

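```bash
python3 -m pendant '[0,0,2,0,0,0, 0,0,2,0,0,0, 0,0,2,0,0,0, 0,0,2,0,0,0, 0,0,2,0,0,0, 0,0,2,0,0,0, 0,0,2,0,0,0, 0,0,2,0,0,0, 0,0,1.5,0,0,0, 0,0,1,0,0,0, 0,0,1,0,0,0, 0,0,0,0,0,0]' 0 40; python3 -m pendant '[0,0,0,0,0,0,0,0,0,0,0,0]'
python3 - <<'E'
from h import *
st=arm.sense(); print(st["eef_pos"],st["eef_rot"],st["wrist_force"])
w=arm.camera("wrist"); d=arm.camera("side")
crop(w["image"],160,100,320,250,2,"w3.png"); crop(d["image"],220,90,140,110,5,"d3.png")
E
```

```text
time: 2.82
eef_pos: [0.4629, 0.2352, 0.0346]
eef_rot: [-3.139, 0.001, 1.694]
wrist_force: [-0.6, -0.4, -0.6]
opening: 0.0856
time: 2.98
eef_pos: [0.4648, 0.2365, 0.0372]
eef_rot: [3.14, -0.001, 1.695]
wrist_force: [-0.9, -0.6, -0.5]
opening: 0.0853
[0.46484819 0.23645642 0.03717707] [ 3.13974869e+00 -6.99071265e-04  1.69464299e+00] [-0.91476103 -0.61585335 -0.51124581]
```

View pics/w3.png

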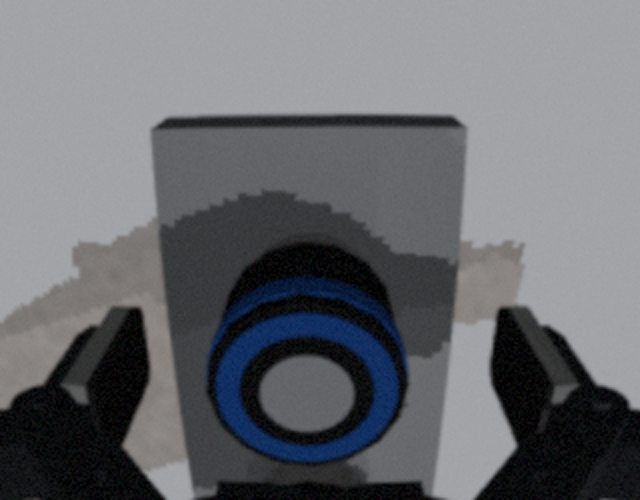

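View pics/d3.png

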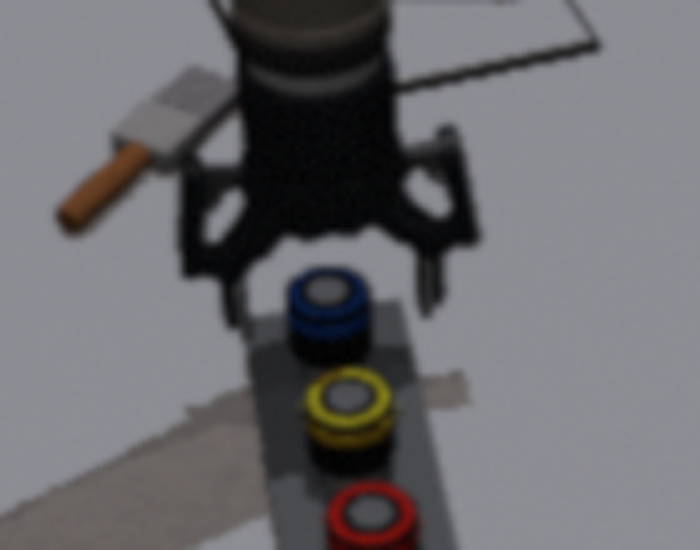

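```bash
python3 - <<'E'
from h import *
st=arm.sense(); w=arm.camera("wrist")
X=plane(w,(313.5,296.5),.07,st); print(X, Ro.from_euler("xyz",st["eef_rot"]).inv().apply(X-st["eef_pos"]))
E
```

```text
[0.46256948 0.23424092 0.07      ] [-0.00197566 -0.0025224  -0.03262881]
```

Blue sits 2 mm along -x and 2 mm along -y in tool axes. I'll correct that, then close.

```bash
python3 -m pendant '[-0.15,-0.2,0,0,0,0, 0,0,0,0,0,0]' 0 40; python3 -m pendant '[0,0,0,0,0,0,0,0,0,0,0,0,0,0,0,0,0,0,0,0,0,0,0,0,0,0,0,0,0,0,0,0,0,0,0,0,0,0,0,0,0,0,0,0,0,0,0,0]' 255 60;  python3 -m pendant '[0,0,0,0,0,0,0,0,0,0,0,0,0,0,0,0,0,0]' 
python3 - <<'E'
from h import *
st=arm.sense(); print(st["eef_pos"],st["eef_rot"],st["wrist_force"],st["opening"])
w=arm.camera("wrist"); d=arm.camera("side")
crop(w["image"],160,100,320,250,2,"w4.png"); 
E
```

```text
time: 3.3
eef_pos: [0.4621, 0.234, 0.0367]
eef_rot: [3.141, 0.0, 1.695]
wrist_force: [-0.0, 0.6, 0.5]
opening: 0.0856
time: 3.97
eef_pos: [0.4626, 0.2345, 0.0366]
eef_rot: [3.141, -0.0, 1.695]
wrist_force: [0.4, 0.1, 2.6]
opening: 0.0427
time: 4.22
eef_pos: [0.4626, 0.2345, 0.0366]
eef_rot: [3.141, -0.0, 1.695]
wrist_force: [0.9, 0.5, 3.0]
opening: 0.0422
[0.46260035 0.23452593 0.03658008] [ 3.14069106e+00 -3.29276967e-04  1.69489623e+00] [0.88015218 0.50714848 2.9934018 ] 0.04216639886951823
```

View pics/w4.png

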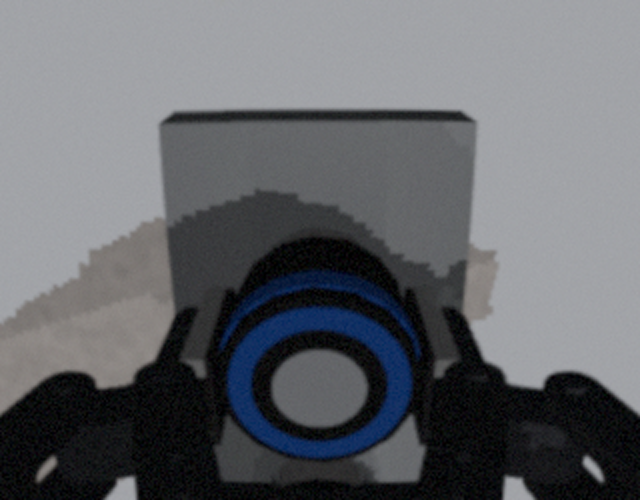

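The jaws are closed on the blue head at 42 mm and it sits centred. Lifting.

```bash
python3 -m pendant '[0,0,-0.5,0,0,0, 0,0,-0.8,0,0,0, 0,0,-1.2,0,0,0, 0,0,-1.5,0,0,0, 0,0,-2,0,0,0, 0,0,-2,0,0,0, 0,0,-2,0,0,0, 0,0,-2,0,0,0, 0,0,-2,0,0,0, 0,0,-1,0,0,0, 0,0,0,0,0,0,0,0,0,0,0,0]'
python3 - <<'E'
from h import *
st=arm.sense(); print(st["eef_pos"],st["eef_rot"],st["wrist_force"],st["opening"])
w=arm.camera("wrist"); d=arm.camera("side")
crop(w["image"],160,100,320,250,2,"w5.png"); crop(d["image"],220,50,140,110,5,"d5.png")
E
```

```text
time: 5.32
eef_pos: [0.4619, 0.2341, 0.1861]
eef_rot: [-3.141, 0.0, 1.695]
wrist_force: [-0.2, 0.2, -2.0]
opening: 0.043
[0.46190807 0.23407521 0.18605865] [-3.14126454e+00  2.42368475e-04  1.69477312e+00] [-0.18908124  0.23423157 -2.03280624] 0.04301196845171811
```

View pics/w5.png

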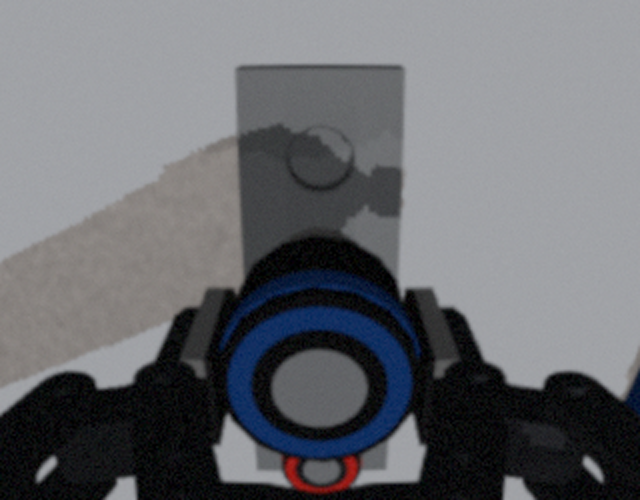

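View pics/d5.png

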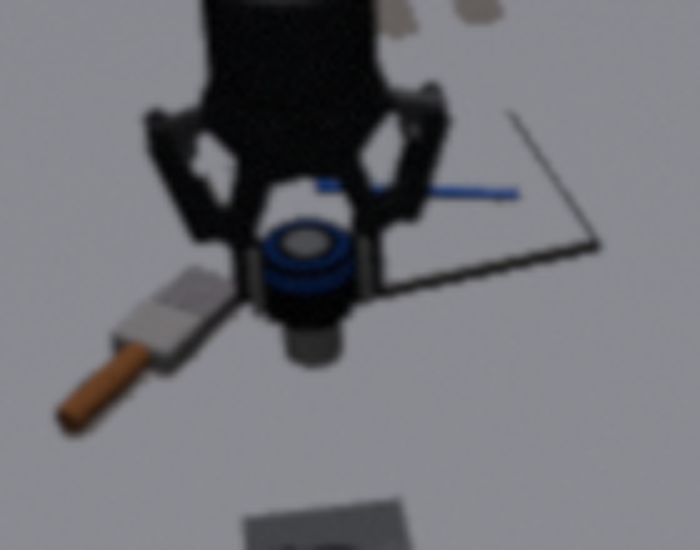

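The eyepiece is held upright and its pocket is empty. Next I'll hover on the -y side of the gauge so the wrist camera can see the bore.

```bash
python3 -m pendant '[-1.5,-0.15,0,0,0,0, -3,-0.31,0,0,0,0, -3,-0.31,0,0,0,0, -3,-0.31,0,0,0,0, -3,-0.31,0,0,0,0, -3,-0.31,0,0,0,0, -3,-0.31,0,0,0,0, -3,-0.31,0,0,0,0, -3,-0.31,0,0,0,0, -3,-0.31,0,0,0,0, -3,-0.31,0,0,0,0, -3,-0.31,0,0,0,0]'; python3 -m pendant '[-3,-0.31,0,0,0,0, -3,-0.31,0,0,0,0, -3,-0.31,0,0,0,0, -1.6,-0.3,0,0,0,0, 0,0,0,0,0,0, 0,0,0,0,0,0, 0,0,0,0,0,0]'
python3 - <<'E'
from h import *
st=arm.sense(); print(st["eef_pos"],st["eef_rot"],st["wrist_force"],st["opening"])
w=arm.camera("wrist")
crop(w["image"],160,100,320,250,2,"w6.png")
E
```

```text
time: 6.42
eef_pos: [0.4682, -0.1137, 0.1847]
eef_rot: [-3.138, -0.001, 1.695]
wrist_force: [0.1, 0.2, -1.8]
opening: 0.0426
time: 7.0
eef_pos: [0.47, -0.2176, 0.185]
eef_rot: [-3.14, -0.002, 1.696]
wrist_force: [1.1, 0.8, -1.9]
opening: 0.0427
[ 0.47002688 -0.21756505  0.18501203] [-3.13960459e+00 -2.45497496e-03  1.69601118e+00] [ 1.12522013  0.78621321 -1.91398181] 0.042745300314460284
```

View pics/w6.png

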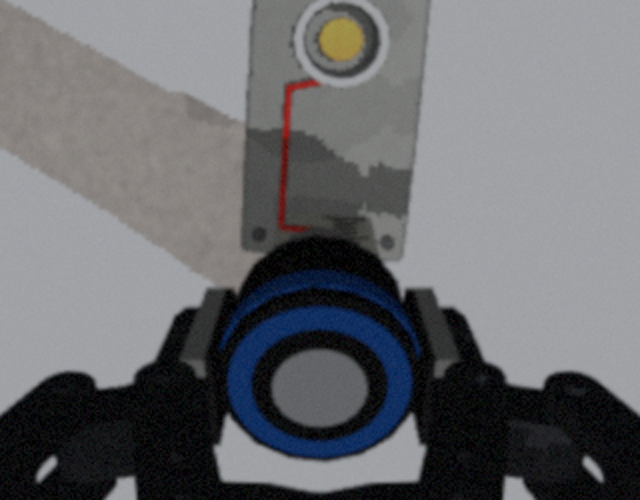

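The rim is clearly visible at about pixel (330.5,120). I'll fit it and solve for its centre and height using the known diameter, plus triangulation with the earlier side view.

```bash
python3 - <<'E'
from h import *
from scipy.optimize import least_squares
P=[];R=[]
for k in range(4):
    st=arm.sense(); w=arm.camera("wrist"); P.append(st["eef_pos"]);R.append(st["eef_rot"]); 
    g=cv2.cvtColor(w["image"],cv2.COLOR_RGB2GRAY)
    if k==0: acc=g.astype(float)
    else: acc+=g
acc/=4; P=np.array(P); print(P)
st=arm.sense(); st=dict(st); st["eef_pos"]=P.mean(0); st["eef_rot"]=np.array([np.pi,0,1.6955])
x0,y0=305,95
big=cv2.resize(acc[y0:145,x0:356].astype(np.uint8),None,fx=8,fy=8,interpolation=2)
m=((big>128)*255).astype(np.uint8)
n,l,S,C=cv2.connectedComponentsWithStats(m); 
c=((330.5-x0+.5)*8,(120-y0+.5)*8)
for i in range(1,n):
    if S[i,4]>500: print(i,S[i],C[i])
cv2.imwrite("pics/rim.png",np.hstack([big,m]))
np.save("acc.npy",acc)
E
```

```text
[[ 0.47036356 -0.21713908  0.18532058]
 [ 0.47055614 -0.21713816  0.18562913]
 [ 0.4706614  -0.21731042  0.18585976]
 [ 0.47073849 -0.21755908  0.18606236]]
1 [   12    13   396   382 41909] [216.98747286 208.15886802]
2 [  120   115   161   162 19666] [199.96038849 196.35584257]
```

View pics/rim.png

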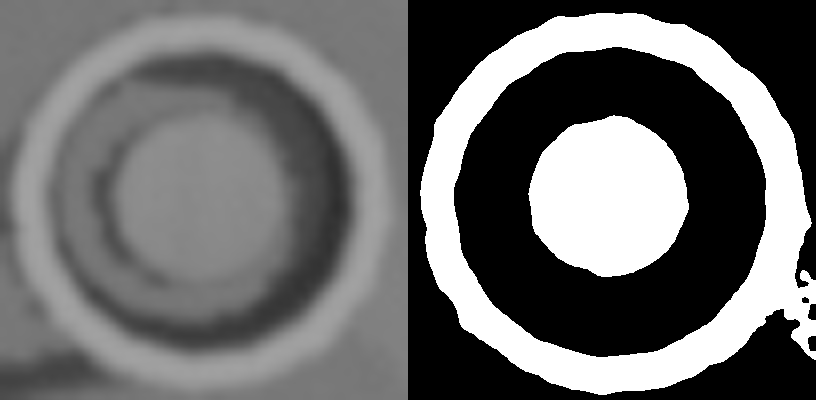

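```bash
cat > rim.py <<'E'
from h import *
def rimfit(acc,w,st,x0,y0,x1,y1,thr=128,K=8):
    big=cv2.resize(acc[y0:y1,x0:x1].astype(np.uint8),None,fx=K,fy=K,interpolation=2)
    m=((big>thr)*255).astype(np.uint8); m=cv2.morphologyEx(m,cv2.MORPH_OPEN,np.ones((15,15),np.uint8))
    cs,h=cv2.findContours(m,cv2.RETR_CCOMP,cv2.CHAIN_APPROX_NONE)
    res=[]
    for c,hh in zip(cs,h[0]):
        if cv2.contourArea(c)<40000: continue
        (cx,cy),ax,an=cv2.fitEllipse(c)
        t=np.linspace(0,2*np.pi,72,endpoint=False); a=np.radians(an)
        ex=cx+ax[0]/2*np.cos(t)*np.cos(a)-ax[1]/2*np.sin(t)*np.sin(a)
        ey=cy+ax[0]/2*np.cos(t)*np.sin(a)+ax[1]/2*np.sin(t)*np.cos(a)
        pts=np.c_[(ex+.5)/K-.5+x0,(ey+.5)/K-.5+y0]
        res.append((ax,pts, ((cx+.5)/K-.5+x0,(cy+.5)/K-.5+y0)))
    return res
def meas(res,w,st):
    for ax,pts,c in res:
        print("ellipse",c,ax)
        for z in (.052,.056,.060,.064,.068):
            W=np.array([plane(w,p,z,st)[:2] for p in pts]); o=W.mean(0)
            print(z,o,2*np.linalg.norm(W-o,axis=1).mean())
E
python3 - <<'E'
from rim import *
acc=np.load("acc.npy"); st=dict(arm.sense()); w=arm.camera("wrist"); print(st["eef_pos"],st["eef_rot"])
st["eef_pos"]=np.array([.4705,-.2173,.1856]); 
meas(rimfit(acc,w,st,305,95,356,145),w,st)
E
```

```text
[ 0.4707576  -0.21786994  0.18624247] [ 3.14153707e+00 -4.86598652e-04  1.69715935e+00]
ellipse (330.42725372314453, 120.03256225585938) (376.0517578125, 393.88226318359375)
0.052 [ 0.47239144 -0.15297911] 0.04297336885999835
0.056 [ 0.47222647 -0.15281392] 0.04235253161472638
0.06 [ 0.47206151 -0.15264873] 0.04173169436945442
0.064 [ 0.47189654 -0.15248355] 0.04111085712418246
0.068 [ 0.47173158 -0.15231836] 0.0404900198789105
ellipse (329.8417320251465, 119.78773498535156) (308.884765625, 311.288818359375)
0.052 [ 0.47183086 -0.15284397] 0.03458332855484684
0.056 [ 0.47167399 -0.15268074] 0.0340837024142416
0.06 [ 0.47151712 -0.1525175 ] 0.033584076273636354
0.064 [ 0.47136026 -0.15235426] 0.03308445013303112
0.068 [ 0.47120339 -0.15219102] 0.032584823992425876
```

```bash
python3 - <<'E'
from rim import *
st=dict(arm.sense()); w=arm.camera("wrist"); im=w["image"]
# lens + blue ring centre in tool frame
b=((im[...,2].astype(int)>im[...,0]*1.5)&(im[...,2]>60)).astype(np.uint8)*255
b[:, :250]=0; b[:,400:]=0
cs,h=cv2.findContours(b,cv2.RETR_CCOMP,cv2.CHAIN_APPROX_NONE)
T=w["tool_from_camera"]
t0={"eef_pos":np.zeros(3),"eef_rot":np.zeros(3)}
for c,hh in zip(cs,h[0]):
    if len(c)>60:
        e=cv2.fitEllipse(c); print(hh[3],e, plane(w,e[0],-.0334,t0))
g=cv2.cvtColor(im,cv2.COLOR_RGB2GRAY)
for r in rimfit(g,w,st,305,95,356,145):
    print(r[2], plane(w,r[2],st["eef_pos"][2]-.060,t0))
print(st["eef_pos"],st["eef_rot"])
E
```

```text
-1 ((319.3188171386719, 290.4869079589844), (74.75386047363281, 91.2530746459961), 90.16033935546875) [ 1.73378637e-03 -1.18403482e-05 -3.34000000e-02]
1 ((319.3470458984375, 292.1536560058594), (56.5077018737793, 69.24348449707031), 89.93611145019531) [ 8.66158445e-04 -1.33503698e-06 -3.34000000e-02]
-1 ((319.3815002441406, 282.07061767578125), (80.66496276855469, 101.04480743408203), 92.13670349121094) [ 6.02051599e-03  2.14812615e-05 -3.34000000e-02]
-1 ((298.70196533203125, 266.0744323730469), (37.714317321777344, 63.27513885498047), 56.36772537231445) [ 0.01374268 -0.00835833 -0.0334    ]
(330.1232662200928, 118.82246208190918) [0.06486705 0.00940659 0.12631218]
(329.5812759399414, 118.46709632873535) [0.06517497 0.00893843 0.12631218]
[ 0.47069025 -0.21819486  0.18631218] [ 3.14149475e+00 -2.65675179e-04  1.69663477e+00]
```

```bash
python3 -m pendant '[1.6,0.23,0,0,0,0, 1.6,0.23,0,0,0,0, 1.6,0.23,0,0,0,0, 1.6,0.23,0,0,0,0, 0,0,1.5,0,0,0, 0,0,1.5,0,0,0, 0,0,1.5,0,0,0, 0,0,1.5,0,0,0, 0,0,1.5,0,0,0, 0,0,0,0,0,0, 0,0,0,0,0,0, 0,0,0,0,0,0]'
python3 - <<'E'
from h import *
st=arm.sense(); print(st["eef_pos"],st["eef_rot"],st["wrist_force"],st["opening"])
s=arm.camera("scene")["image"]; d=arm.camera("side")["image"]
A=np.hstack([cv2.resize(s[150:250,180:280],(400,400),interpolation=2),cv2.resize(d[220:320,240:340],(400,400),interpolation=2)])
crop(A,0,0,800,400,1,"v7.png")
E
```

```text
time: 8.35
eef_pos: [0.4724, -0.1546, 0.1122]
eef_rot: [3.14, 0.001, 1.695]
wrist_force: [0.2, 0.4, -0.7]
opening: 0.0425
[ 0.47242251 -0.15464447  0.11220233] [3.14009515e+00 6.45104912e-04 1.69506866e+00] [ 0.22425115  0.38474138 -0.72718024] 0.04254275245647215
```

View pics/v7.png

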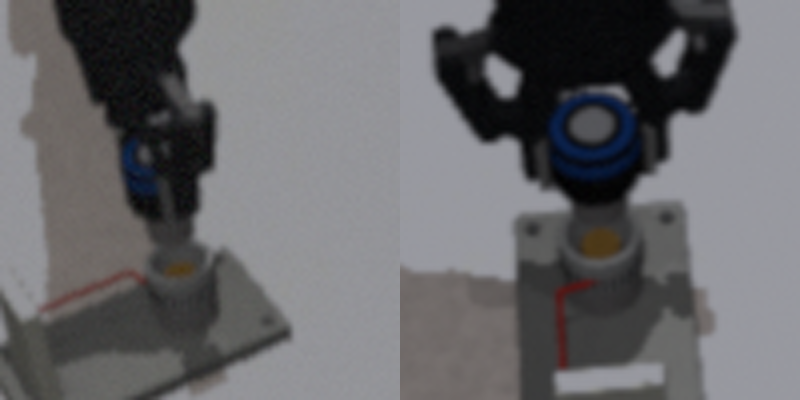

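```bash
python3 - <<'E'
from h import *
d=arm.camera("side");s=arm.camera("scene"); st=arm.sense(); print(st["eef_pos"],st["eef_rot"])
z=st["eef_pos"][2]+.0334
print(plane(d,(288,251),z), plane(d,(290.5,279.4),.060),plane(d,(290.5,279.4),.057),plane(s,(225.5,215.25),.060))
E
```

```text
[ 0.47250022 -0.1547703   0.11235379] [3.13955066e+00 8.56621731e-04 1.69491153e+00]
[ 0.47360684 -0.15424635  0.14575379] [ 0.47387003 -0.15774446  0.06      ] [ 0.47372908 -0.1556204   0.057     ] [ 0.47300719 -0.14888709  0.06      ]
```

```bash
python3 -m pendant '[0,0,0.5,0,0,0, 0,0,0.5,0,0,0, 0,0,0.5,0,0,0, 0,0,0.3,0,0,0, 0,0,0,0,0,0, 0,0,0,0,0,0]'
python3 -m pendant '[0,0,0.2,0,0,0, 0,0,0.1,0,0,0, 0,0,0,0,0,0]'
python3 -m pendant '[0,0,0.2,0,0,0, 0,0,0.1,0,0,0, 0,0,0,0,0,0]'
python3 - <<'E'
from h import *
st=arm.sense(); print(st["eef_pos"],st["eef_rot"],st["wrist_force"],st["opening"])
s=arm.camera("scene")["image"]; d=arm.camera("side")["image"]
A=np.hstack([cv2.resize(s[150:250,180:280],(400,400),interpolation=2),cv2.resize(d[220:320,240:340],(400,400),interpolation=2)])
crop(A,0,0,800,400,1,"v8.png")
E
```

```text
time: 9.05
eef_pos: [0.4713, -0.1544, 0.0928]
eef_rot: [-3.141, -0.0, 1.695]
wrist_force: [-0.1, 0.6, -0.9]
opening: 0.0429
time: 9.3
eef_pos: [0.4716, -0.1545, 0.0902]
eef_rot: [-3.141, -0.0, 1.695]
wrist_force: [0.4, -0.7, -1.7]
opening: 0.043
time: 9.55
eef_pos: [0.4715, -0.1544, 0.087]
eef_rot: [-3.141, -0.0, 1.695]
wrist_force: [0.7, 0.1, -2.5]
opening: 0.0427
[ 0.47149167 -0.15442209  0.08703933] [-3.14114779e+00 -1.99644871e-04  1.69493223e+00] [ 0.69424754  0.10395706 -2.52331598] 0.04270844455706888
```

View pics/v8.png

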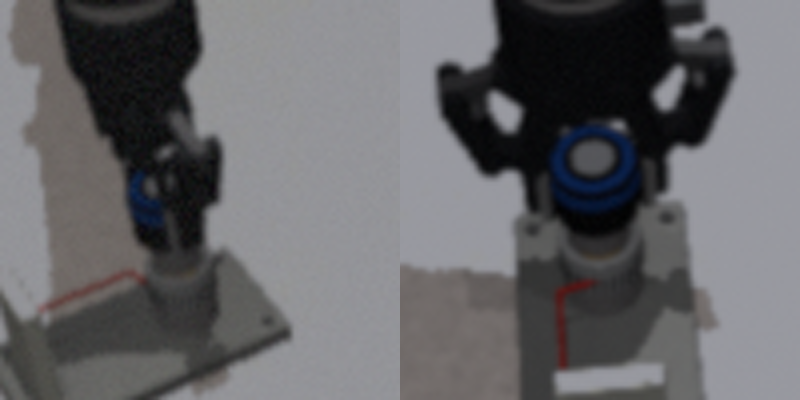

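```bash
python3 - <<'E'
from h import *
s=arm.camera("scene")["image"]; d=arm.camera("side")["image"]
A=np.hstack([cv2.resize(s[195:245,200:250],(400,400),interpolation=2),cv2.resize(d[255:305,265:315],(400,400),interpolation=2)])
crop(cv2.convertScaleAbs(A,alpha=1.6),0,0,800,400,1,"v9.png")
E
```

```text
(no output)
```

View pics/v9.png

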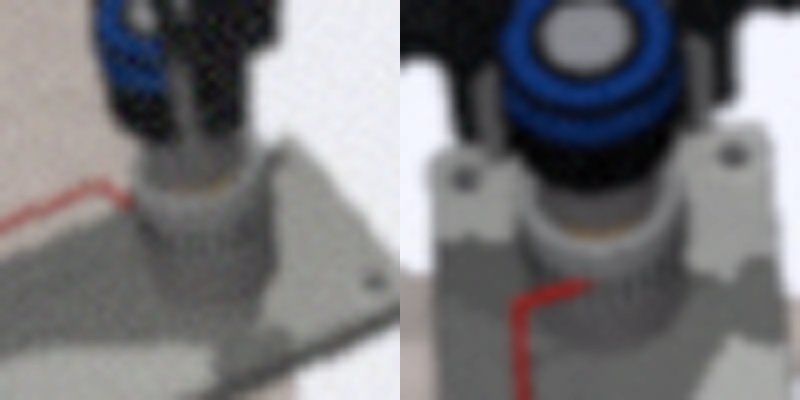

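The barrel is entering the mouth and looks centred in both views. I'll continue in small steps and watch the force.

```bash

python3 -m pendant '[0,0,0.15,0,0,0, 0,0,0.15,0,0,0, 0,0,0,0,0,0]'
python3 -m pendant '[0,0,0.15,0,0,0, 0,0,0.15,0,0,0, 0,0,0,0,0,0]'
python3 -m pendant '[0,0,0.15,0,0,0, 0,0,0.15,0,0,0, 0,0,0,0,0,0]'
python3 -m pendant '[0,0,0.15,0,0,0, 0,0,0.15,0,0,0, 0,0,0,0,0,0]'
```

```text
time: 10.0
eef_pos: [0.4714, -0.1544, 0.0839]
eef_rot: [-3.141, -0.0, 1.695]
wrist_force: [0.0, -0.3, -1.8]
opening: 0.0428
time: 10.25
eef_pos: [0.4714, -0.1544, 0.081]
eef_rot: [-3.141, -0.0, 1.695]
wrist_force: [0.9, 0.9, -1.2]
opening: 0.0423
time: 10.5
eef_pos: [0.4718, -0.1546, 0.0784]
eef_rot: [3.141, 0.0, 1.695]
wrist_force: [-1.4, 0.5, 2.0]
opening: 0.0426
time: 10.75
eef_pos: [0.4719, -0.1546, 0.0754]
eef_rot: [3.141, 0.0, 1.695]
wrist_force: [-0.5, -0.3, 3.7]
opening: 0.0426
```

Plunger contact came at TCP z of about 0.078, as predicted. I'll keep pressing gently.

```bash

python3 -m pendant '[0,0,0.1,0,0,0, 0,0,0.1,0,0,0, 0,0,0.1,0,0,0, 0,0,0,0,0,0]'
python3 -m pendant '[0,0,0.1,0,0,0, 0,0,0.1,0,0,0, 0,0,0,0,0,0]'
python3 -m pendant '[0,0,0.1,0,0,0, 0,0,0.1,0,0,0, 0,0,0,0,0,0]'
python3 - <<'E'
from h import *
st=arm.sense(); print(st["eef_pos"],st["eef_rot"],st["wrist_force"],st["opening"])
s=arm.camera("scene")["image"]; d=arm.camera("side")["image"]
A=np.hstack([cv2.resize(s[195:245,200:250],(400,400),interpolation=2),cv2.resize(d[255:305,265:315],(400,400),interpolation=2)])
crop(cv2.convertScaleAbs(A,alpha=1.6),0,0,800,400,1,"v10.png")
E
```

```text
time: 11.08
eef_pos: [0.4719, -0.1546, 0.0723]
eef_rot: [3.141, 0.0, 1.695]
wrist_force: [-0.6, -0.4, 3.8]
opening: 0.0428
time: 11.33
eef_pos: [0.4719, -0.1546, 0.0703]
eef_rot: [3.141, 0.0, 1.695]
wrist_force: [-1.5, 0.5, 4.8]
opening: 0.0428
time: 11.58
eef_pos: [0.4719, -0.1546, 0.0684]
eef_rot: [3.141, 0.0, 1.695]
wrist_force: [-0.8, -0.3, 5.5]
opening: 0.0427
[ 0.47187215 -0.15458358  0.06838463] [3.14126189e+00 1.88723986e-04 1.69493791e+00] [-0.75019116 -0.3262494   5.50076203] 0.042708615276933
```

View pics/v10.png

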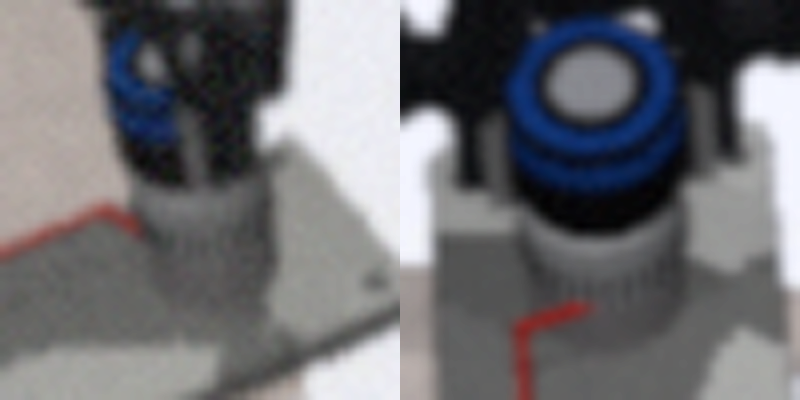

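The pointer has moved down and a small gap remains above the collar. I'll use finer steps now.

```bash

for i in 1; do python3 -m pendant '[0,0,0.05,0,0,0, 0,0,0.05,0,0,0, 0,0,0.05,0,0,0, 0,0,0.05,0,0,0, 0,0,0,0,0,0]'; done
python3 -m pendant '[0,0,0.05,0,0,0, 0,0,0.05,0,0,0, 0,0,0,0,0,0]'
python3 -m pendant '[0,0,0.05,0,0,0, 0,0,0.05,0,0,0, 0,0,0,0,0,0]'
python3 -m pendant '[0,0,0.05,0,0,0, 0,0,0,0,0,0]'
```

```text
time: 12.1
eef_pos: [0.4719, -0.1546, 0.0666]
eef_rot: [3.141, 0.0, 1.695]
wrist_force: [-1.3, -0.4, 5.2]
opening: 0.0426
time: 12.35
eef_pos: [0.4719, -0.1546, 0.0656]
eef_rot: [3.141, 0.0, 1.695]
wrist_force: [-2.2, 0.1, 6.7]
opening: 0.0426
time: 12.6
eef_pos: [0.4719, -0.1546, 0.0646]
eef_rot: [3.141, 0.0, 1.695]
wrist_force: [-1.0, 0.2, 6.4]
opening: 0.0429
time: 12.77
eef_pos: [0.4719, -0.1546, 0.0642]
eef_rot: [3.141, 0.0, 1.695]
wrist_force: [-0.9, 1.3, 6.7]
opening: 0.0429
```

```bash

python3 -m pendant '[0,0,0.05,0,0,0, 0,0,0.05,0,0,0, 0,0,0,0,0,0]'
python3 -m pendant '[0,0,0.05,0,0,0, 0,0,0,0,0,0]'
python3 -m pendant '[0,0,0.05,0,0,0, 0,0,0,0,0,0]'
python3 - <<'E'
from h import *
s=arm.camera("scene")["image"]; d=arm.camera("side")["image"]
A=np.hstack([cv2.resize(s[195:245,200:250],(400,400),interpolation=2),cv2.resize(d[255:305,265:315],(400,400),interpolation=2)])
crop(cv2.convertScaleAbs(A,alpha=1.6),0,0,800,400,1,"v11.png")
E
```

```text
time: 13.02
eef_pos: [0.4719, -0.1546, 0.0632]
eef_rot: [3.141, 0.0, 1.695]
wrist_force: [-1.9, 0.6, 7.4]
opening: 0.0427
time: 13.18
eef_pos: [0.4719, -0.1546, 0.0627]
eef_rot: [3.141, 0.0, 1.695]
wrist_force: [-1.9, -0.2, 7.8]
opening: 0.0425
time: 13.35
eef_pos: [0.4719, -0.1546, 0.0622]
eef_rot: [3.141, 0.0, 1.695]
wrist_force: [-1.3, 0.4, 7.5]
opening: 0.0426
```

View pics/v11.png

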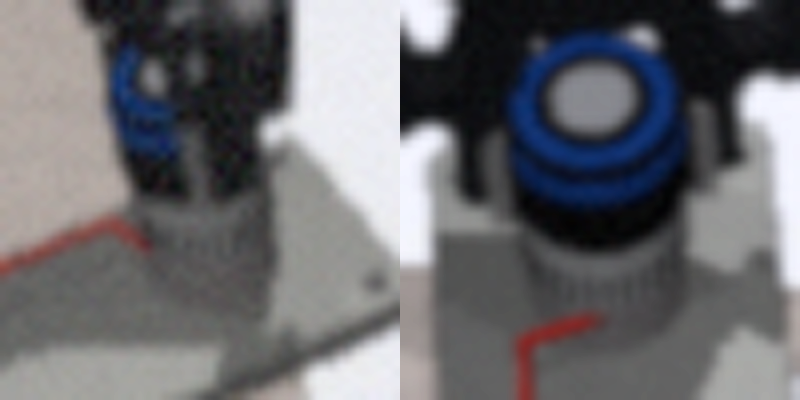

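```bash

python3 -m pendant '[0,0,0.04,0,0,0, 0,0,0,0,0,0]'
python3 -m pendant '[0,0,0.04,0,0,0, 0,0,0,0,0,0]'
python3 -m pendant '[0,0,0.04,0,0,0, 0,0,0,0,0,0]'
python3 -m pendant '[0,0,0.04,0,0,0, 0,0,0,0,0,0]'
```

```text
time: 13.62
eef_pos: [0.4719, -0.1546, 0.0619]
eef_rot: [3.141, 0.0, 1.695]
wrist_force: [-2.6, -0.1, 7.4]
opening: 0.0424
time: 13.78
eef_pos: [0.4719, -0.1546, 0.0615]
eef_rot: [3.141, 0.0, 1.695]
wrist_force: [-2.2, 0.7, 7.0]
opening: 0.0427
time: 13.95
eef_pos: [0.4719, -0.1546, 0.0613]
eef_rot: [3.141, 0.0, 1.695]
wrist_force: [-2.3, 0.9, 7.6]
opening: 0.0425
time: 14.12
eef_pos: [0.4719, -0.1546, 0.0612]
eef_rot: [3.141, 0.0, 1.695]
wrist_force: [-2.6, 1.4, 11.4]
opening: 0.0426
```

Collar contact showed as a sharp force rise at TCP z 0.0612, which matches the estimated collar height of about 0.061. A little more press.

```bash

python3 -m pendant '[0,0,0.02,0,0,0, 0,0,0,0,0,0, 0,0,0,0,0,0]'
python3 -m pendant '[0,0,0.02,0,0,0, 0,0,0,0,0,0, 0,0,0,0,0,0]'
```

```text
time: 14.37
eef_pos: [0.4719, -0.1546, 0.0612]
eef_rot: [3.141, 0.0, 1.695]
wrist_force: [-2.5, 0.4, 12.8]
opening: 0.0425
time: 14.62
eef_pos: [0.4719, -0.1546, 0.0612]
eef_rot: [3.141, 0.0, 1.695]
wrist_force: [-3.6, 1.0, 13.6]
opening: 0.0426
```

```bash
python3 - <<'E'
from h import *
for i in range(4):
    st=arm.sense(); print(st["eef_pos"].round(4),st["eef_rot"].round(4),st["wrist_force"].round(1),st["torque"].round(2),st["opening"].round(4))
    s=arm.camera("scene")["image"]
d=arm.camera("side")["image"]
A=np.hstack([cv2.resize(s[195:245,200:250],(400,400),interpolation=2),cv2.resize(d[255:305,265:315],(400,400),interpolation=2)])
crop(cv2.convertScaleAbs(A,alpha=1.6),0,0,800,400,1,"v12.png")
w=arm.camera("wrist")["image"]; crop(w,160,100,320,250,2,"w12.png")
E
```

```text
Traceback (most recent call last):
AttributeError: 'float' object has no attribute 'round'
```

```bash
python3 - <<'E'
from h import *
for i in range(4):
    st=arm.sense(); print(st["eef_pos"].round(4),st["eef_rot"].round(4),st["wrist_force"].round(1),st["torque"].round(2))
    s=arm.camera("scene")["image"]
d=arm.camera("side")["image"]
A=np.hstack([cv2.resize(s[195:245,200:250],(400,400),interpolation=2),cv2.resize(d[255:305,265:315],(400,400),interpolation=2)])
crop(cv2.convertScaleAbs(A,alpha=1.6),0,0,800,400,1,"v12.png")
w=arm.camera("wrist")["image"]; crop(w,160,100,320,250,2,"w12.png")
E
```

```text
[ 0.4719 -0.1546  0.0612] [3.1410e+00 1.0000e-04 1.6949e+00] [-3.6  1.  13.6] [0.23 0.92 0.05]
[ 0.4719 -0.1546  0.0612] [3.1411e+00 1.0000e-04 1.6948e+00] [-3.1  1.4 12.3] [ 0.21  0.96 -0.01]
[ 0.4719 -0.1546  0.0612] [3.1410e+00 1.0000e-04 1.6948e+00] [-2.5  1.4 12.5] [0.21 0.95 0.  ]
[ 0.4719 -0.1546  0.0612] [3.1411e+00 1.0000e-04 1.6949e+00] [-3.7  1.1 13.6] [ 0.2   0.91 -0.02]
```

View pics/v12.png

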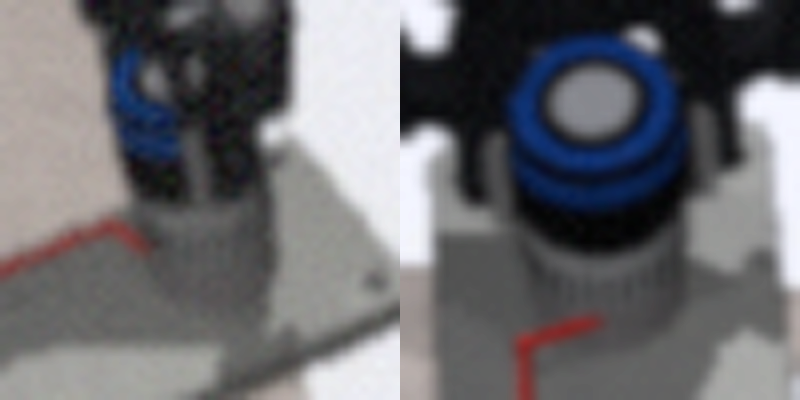

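View pics/w12.png

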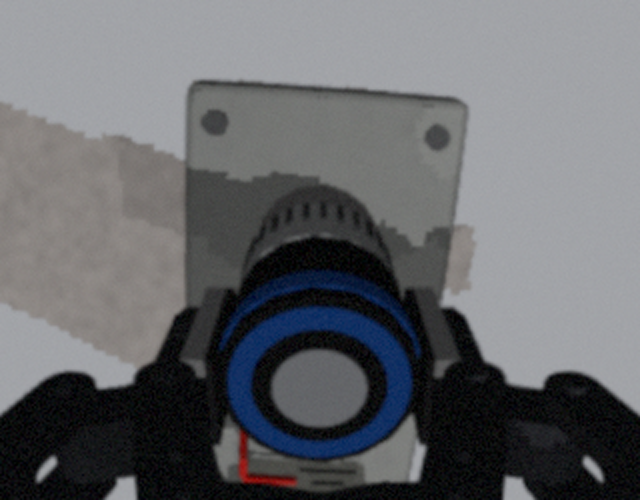

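The shoulder sits on the collar rim, the pointer is down and the eyepiece hasn't moved in the jaws. I'll add a little press for margin and check that it's steady.

```bash

python3 -m pendant '[0,0,0.02,0,0,0, 0,0,0,0,0,0, 0,0,0,0,0,0]'
python3 -m pendant '[0,0,0.02,0,0,0, 0,0,0,0,0,0, 0,0,0,0,0,0]'
python3 -m pendant '[0,0,0,0,0,0, 0,0,0,0,0,0, 0,0,0,0,0,0, 0,0,0,0,0,0, 0,0,0,0,0,0, 0,0,0,0,0,0, 0,0,0,0,0,0, 0,0,0,0,0,0]'
```

```text
time: 15.17
eef_pos: [0.4719, -0.1546, 0.0612]
eef_rot: [3.141, 0.0, 1.695]
wrist_force: [-3.7, 1.7, 14.3]
opening: 0.0426
time: 15.42
eef_pos: [0.4719, -0.1546, 0.0612]
eef_rot: [3.141, 0.0, 1.695]
wrist_force: [-4.9, 0.9, 16.1]
opening: 0.0425
time: 16.08
eef_pos: [0.4719, -0.1546, 0.0612]
eef_rot: [3.141, 0.0, 1.695]
wrist_force: [-6.1, 1.4, 15.8]
opening: 0.0428
```

```bash
python3 -m pendant '[0,0,0,0,0,0, 0,0,0,0,0,0, 0,0,0,0,0,0, 0,0,0,0,0,0, 0,0,0,0,0,0, 0,0,0,0,0,0]'
python3 - <<'E'
from h import *
d=arm.camera("side"); st=arm.sense(); print(st["wrist_force"],abs(st["qvel"]).max())
crop(d["image"],0,0,640,400,1,"d13.png")
E
```

```text
time: 16.58
eef_pos: [0.4719, -0.1546, 0.0612]
eef_rot: [3.141, 0.0, 1.695]
wrist_force: [-3.8, 1.4, 16.0]
opening: 0.0425
[-4.24621049  1.94531202 15.77303547] 0.001973766016813117
```

View pics/d13.png

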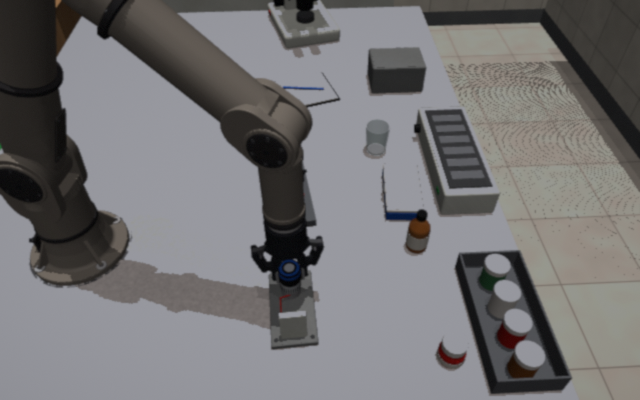

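The force holds at about 16 N and the arm is still. The bottle (418,232), jar (453,350), box and beaker are where they were. Handing in.

```bash
python3 - <<'E'
from bench import arm
print(arm.close_job()); st=arm.sense(); print(st["time"],st["eef_pos"],st["wrist_force"],st["opening"])
E
```

```text
the job is handed in; nothing more can be done
None
the job is handed in; nothing more can be done
```

I took the blue-ringed eyepiece out of the rack and lowered it into the gauge bore. I then pressed it down until the shoulder met the stop collar, and handed in at about 16.6 s with the gripper still holding it down.

**Last checks:**
- **Depth:** the plunger met the barrel at TCP z of about 0.078 m. The collar stopped it hard at 0.0612 m, so the shoulder was at about 60.6 mm. The wrist view of the rim gave about 61 mm, but the side/scene triangulation gave about 57 mm.
- **Force:** vertical wrist force was steady at 16 N. About 7.5 N of that was already there just before the collar, so roughly 8 N bears on the collar by subtraction.
- **Stillness and tilt:** the arm was still and the tool was vertical to about 0.001 rad. The eyepiece had not shifted in the jaws.

**Not fully settled:**
- **Side force:** it grew to about 4 N (6 N in one reading) while pressing, so the barrel may be lightly touching the bore wall. I left it, because the bore only allows about 2 mm off centre.
- **Bore position:** the camera estimates of the bore's y position differed by a few millimetres (about 4 mm at the collar's height taken as 60 mm or a little less; up to 9 mm between the side and scene views). I used the wrist estimate.
- **Other items:** the bottle, jar, slide box and beaker look unmoved. The arm hid the brush and the other two eyepieces in the last picture; I carried the eyepiece well above the two in the rack and did not go near the brush.

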